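# Close up the coin station

### The job

Close up the coin station for the night by pushing with the fingertips: push the open lid of the dark cash box over and down until it is fully shut, and push the flat coin slide all the way into the coin mechanism beside it. Push smoothly, without slamming the lid, without lifting anything, and without shoving the cash box or the coin mechanism out of its place; leave the thread spool, battery, keys and tape roll as they are.

Things in the scene. Friction and masses are not known exactly. Their poses are not given: they have to be found in the camera images.
- cash_box: Dark grey steel cash box, loose, 2.2 kg, 191 (its x) x 258 (its y) mm; the body is 64 mm high, 91 mm to the flat top of the lid when shut, 115 mm to the top of the lid's carrying handle. Origin: centre of the underside. x points from the front to the hinged back, z up; the front faces roughly to the robot.
- cash_box_lid (a joint): Hinge of the cash box lid in rad: 0 fully shut, grows as it opens, 1.745 is the stop. Starts about upright (1.1 to 1.65). A friction hinge: the lid stays at whatever angle it is left, and needs about 0.5 Nm at upright and less further down (about 3 N pushed near the free edge) to close. Either job may be done first; while open, the lid stands up to 255 mm above the table, close beside the room that a gripper needs over the coin slide.
- lid_hinge (a point): Centre of the lid's hinge line, 92 mm behind the cash box's centre and 64 mm above its underside; it does not move when the lid turns. Its frame turns with the lid: y along the hinge line; x from the lid's free edge towards the hinge (level when shut); z square out of the lid's outer face (up when shut, pointing away from the robot when the lid is upright).
- lid_front (a point): Point on the lid's smooth outer face, on its centre line, 165 mm from the hinge along the lid and about 21 mm short of the free edge, which is 186 mm from the hinge along the lid. The outer face lies 27 mm out from the hinge line (along the point's z). Axes as for lid_hinge. The lid is 256 mm wide; its carrying handle stands 24 mm out of the outer face, 88 to 96 mm from the hinge and 48 mm either side of the centre line.
- coin_slide: Coin mechanism: loose metal coin chute on a wooden block, 1.2 kg, block 115 (x) x 150 (y) x 32 mm, 66 mm high in all. Origin on the underside, 29 mm behind the front face of the block, on the centre line. x points along the way the slide is pushed in, roughly away from the robot, z up.
- coin_slide_slide (a joint): Travel of the flat coin slide in m: starts 0 to 0.02 (sticking out), 0.045 is fully home against its stop. Moves at about 1 N and stays where it is left; the block itself begins to slide on the table at about 5 N or more.
- tongue_face (a point): Centre of the upright front plate of the coin slide, on the face to be pushed. The plate is 92 mm wide, 20 mm high (33 to 53 mm above the table) and 8 mm thick. x points along the way it is pushed in; it moves with the slide.
- thread_spool: Red thread spool, 30 mm across, 42 mm high, standing loose on the table; bystander. Origin: centre of the underside.
- battery: Green battery, 15 mm across, 50 mm high, standing loose on end; bystander. Origin: centre of the underside.
- keys: Bunch of keys lying loose, 110 x 121 x 8 mm; bystander. Origin: centre of the underside.
- tape_roll: Roll of black tape lying flat, loose, 62 mm across, 19 mm high; bystander. Origin: centre of the underside.

How it is judged:
By the outcome, as a careful person would: the job done as asked, in the order asked, and still so for the second after the job is handed in, with the robot touching nothing.
It also fails if it takes over 58 s, if anything falls off the work surface, if the arm or the gripper's body presses on something with over 40 N, if the wrist force passes 120 N, or if a joint passes its speed limit or range.

### The arm

A 6-joint arm with a two-finger parallel gripper is mounted at the origin on a cart in front of the work surface, level with it; the furniture and walls round the work are solid. World frame = base frame: x ahead of the robot, y to its left, z up, the work surface at z = 0. Lengths are in m, angles in degrees, forces in N, time in s.
With the tool pointing down it reaches from about 0.325 to 0.775 m from the base axis. Payload 5.5 kg.
Tool frame: the origin (TCP) lies at the very end of the fingers, on their centre line; the grasp point (between the pads) lies 19 mm behind it (grip_depth is the distance from the TCP to the grasp point, in m); z points along the fingers, y is the line along which they close (so a half turn about z gives the same grasp; the last joint's range is limited). The gripper opens to 85 mm and grips with 20 to 120 N. Pads are 22 mm wide; open, the fingers measure 114 mm over their backs; the gripper's body (76 mm by 85 mm) begins 54 mm behind the grasp point. The pads swing forward as they close: fully open they stand 13 mm farther back than shut.
Start: joints at [64.991, 5.22, 70.514, -0, 104.267, -3.249], TCP at [0.222, 0.557, 0.231] pointing down, gripper open.
Joint ranges: [-164.24, 164.24], [-49.07, 125.15], [9.68, 141.18], [-86.29, 266.29], [3.28, 154.24], [-151.56, 151.56]. Speed limits (degrees/s): [147.25, 147.25, 172.46, 180, 180, 180].

### API

Orientations are given as a 3x3 rotation matrix whose columns are the frame's x, y, z axes.
In Python, from bench import read_state, get_image, camera_info, close_job, grip_depth gives the robot as it stands.
- The arm moves only by the tool play_rows, never from a script. Its argument "moves" is a list of rows, each a list of 2 entries, a list of its own where there are three numbers: the shift along the tool's x, y, z scaled (see below), then the turn, a rotation vector about the tool's x, y, z scaled (see below). In form: [[[x, y, z], [wx, wy, wz]], ...]. A call has 1 to 8 rows; each row is the pose to reach, as a shift and turn from the pose commanded when the call began, along the tool's axes at that moment, turning the shorter way round; what a row does not reach only later rows make up. The controller multiplies each number of a shift by 15 cm and each number of a turn by 180 degrees. A row lasts 1/10 s, in which the tool goes at most 50 mm and 8.59 degrees, less where a joint would pass 70% of its speed; a pose out of reach is approached as far as the arm can. A call with a number of a shift or a turn outside -1 to 1 is refused whole. A call with a gripper value outside its range is refused whole. "jaw" is the opening, from 0 (shut) to 1 (fully open), set as the call begins (left out, the last holds). The fingers move at their own pace and stop on an object; "force" is the grip in N (left out, the last holds). Time passes only in rows, so rows that repeat a pose let the fingers close. It gives the time, the measured TCP pose, the force, the opening and the grip force at its end, in the units of the state.
- read_state(): the state, without advancing time (a new reading comes with each control period).
- get_image(name): name is "scene" or "top" or "wrist"; returns (picture, depth): 400x640x3 uint8, red, green, blue; 400x640 float32, m along the optical axis (not along the pixel's ray), 0 where there is no reading.
- camera_info(name): a dict with "fx", "fy", "cx", "cy" (pixels), "origin" and "rotation" of the camera in the world. Camera axes: x right, y down, z forward; pixel columns grow to the right and rows downward; lengths in m; the calibration is good to about 2 mm. A picture is of the moment at which its call begins: read the wrist's pose just before it. camera_info takes no time and is no camera call; for the wrist camera it gives the pose at the moment of the call.
- close_job(): hands the job in; it is judged then, once.
The state is a dict: "time": time; "q": joint angles; "dq": joint speeds; "effort": joint torques, N m; "ee_pos": TCP position; "tool_rot": TCP orientation; "force": force on the tool from outside, world axes, zero at the start; "moment": the same for the moment, N m; "gripper_width": finger opening in m; "gripper_force": force on a finger pad.
Only numpy, scipy, OpenCV 4.12 (cv2) and the standard library are available. Lean on these libraries where they do the work, as an engineer would, in place of code of your own. Each camera call takes 0.05 s, during which the arm holds its last target. There are 200 camera calls.

## Working session

There is one attempt and no reset: what is moved stays moved. The work goes in short steps, Python scripts to look and compute and a tool call to move; the robot and the scene stay as the last step left them, time stands still between calls to the robot, and variables do not carry over. Pictures are saved under pics/ and viewed, at most 10 in all, crops included, and the job is handed in when it is done.

Besides the shell and the picture viewer there is one more tool, called after "Request:" as name(argument=value, ...) on one line, values as JSON. play_rows: Moves the arm, as the interface text tells. Shifts and turns lie within -1 to 1; 1 stands for 15 cm of shift or 180 degrees of turn. Its arguments: {"type":"object","properties":{"moves":{"type":"array"},"jaw":{"type":"number"},"force":{"type":"number"}},"required":["moves"]}

```bash
ls; mkdir -p pics
python3 - <<'E'
from bench import *
import cv2,numpy as np
for n in ["scene","top"]:
    im,d=get_image(n); cv2.imwrite(f"pics/{n}0.png",im[:,:,::-1]); np.savez(f"{n}0.npz",im=im,d=d)
    print(n,camera_info(n))
s=read_state();print(s)
E
```

```text
pics
scene {'fx': 491.9862629942013, 'fy': 491.9862629942013, 'cx': 313.6777259636927, 'cy': 197.41196673042126, 'origin': array([ 0.16768552, -0.33799032,  0.75353107]), 'rotation': array([[ 0.87977578, -0.30982531,  0.36055909],
       [-0.47533309, -0.58492819,  0.65720428],
       [ 0.00728265, -0.74957807, -0.66187587]])}
top {'fx': 396.3187050520112, 'fy': 396.3187050520112, 'cx': 316.69803885678255, 'cy': 199.3264613287015, 'origin': array([0.43390067, 0.37059674, 1.12480496]), 'rotation': array([[-0.02427297, -0.99183762,  0.12517573],
       [-0.99954487,  0.02183448, -0.020816  ],
       [ 0.01791294, -0.12562403, -0.99191619]])}
{'time': 0.1, 'q': array([ 6.49903232e+01,  5.25882344e+00,  7.05772110e+01, -2.06546024e-04,
        1.04267541e+02, -3.24608249e+00]), 'dq': array([-0.02492834, -0.16242088, -0.06115623, -0.02005285,  0.15244693,
       -0.0365249 ]), 'effort': array([ 2.38938963e-03, -4.60220897e+01, -4.19215822e+01, -1.13657393e-04,
        1.07336225e-02, -1.76773216e-05]), 'ee_pos': array([0.22233066, 0.55699838, 0.23024166]), 'tool_rot': array([[-9.28721240e-01,  3.70777937e-01, -7.61094475e-04],
       [ 3.70778705e-01,  9.28719798e-01, -1.63971677e-03],
       [ 9.88727046e-05, -1.80503742e-03, -9.99998366e-01]]), 'force': array([-0.29146996,  0.02946555,  0.72190538]), 'moment': array([-0.05098601, -0.04173104,  0.0055304 ]), 'gripper_force': 0.0, 'gripper_width': 0.0853770627806333}
```

View pics/scene0.png

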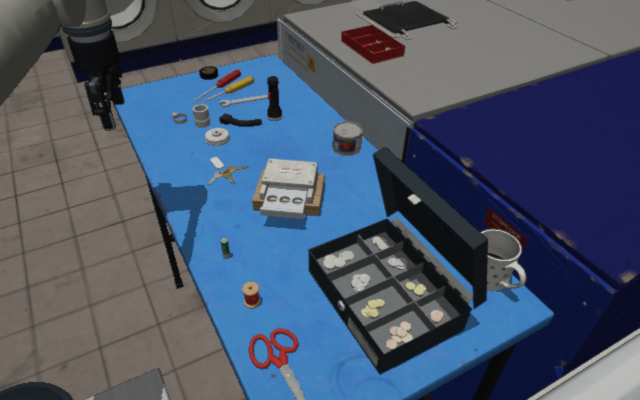

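View pics/top0.png

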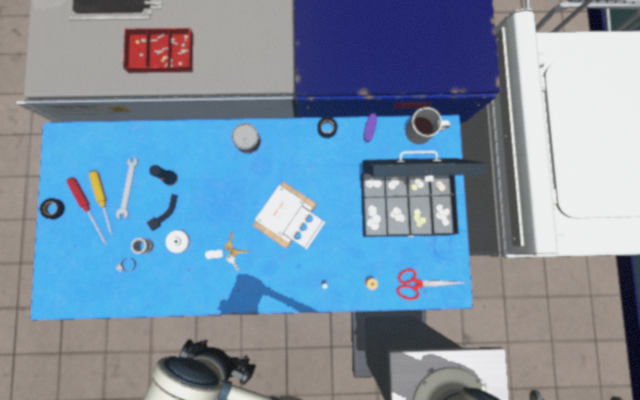

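The scene view shows the box (about 390,290) with its lid upright, and the mechanism at (290,185) with its slide facing lower left. In the top view the box body spans (363–455, 175–236), the lid is at rows 160–175, and the mechanism is at (288,215), turned about 35°.

```bash
cat > h.py <<'E'
import numpy as np,cv2
from bench import *
def cloud(n,d,info=None):
    c=info or camera_info(n); v,u=np.mgrid[0:400,0:640]
    p=np.stack([(u-c["cx"])/c["fx"]*d,(v-c["cy"])/c["fy"]*d,d],-1)
    return p@c["rotation"].T+c["origin"]
def ray(n,uv,z,info=None):
    c=info or camera_info(n); uv=np.atleast_2d(uv)
    r=np.c_[(uv[:,0]-c["cx"])/c["fx"],(uv[:,1]-c["cy"])/c["fy"],np.ones(len(uv))]@c["rotation"].T
    return c["origin"]+r*((z-c["origin"][2])/r[:,2])[:,None]
E
python3 - <<'E'
from h import *
np.set_printoptions(precision=4,suppress=True)
T=np.load("top0.npz");S=np.load("scene0.npz")
PT=cloud("top",T["d"]);PS=cloud("scene",S["d"])
q=lambda P,u,v:P[v,u]
print("table z",PT[230,60],PT[150,340],PT[270,440])
print("appliance",PT[80,200],PT[80,400],"edges",PT[112,200],PT[104,400])
for n,uv in dict(bystander_mug=(425,120),tape=(327,120),purple=(370,128),can=(245,138),batt=(324,285),spool=(372,284),keys=(232,250)).items(): print(n,q(PT,*uv))
# dark mask scene -> lid inner face
hsv=cv2.cvtColor(S["im"],cv2.COLOR_RGB2HSV)
for uv in [(385,160),(400,200),(430,205),(450,230),(470,270),(480,290),(430,230)]: print("lid",uv,q(PS,*uv),S["im"][uv[1],uv[0]])
# lid inner-face/outer points
m=(PS[...,2]>.1)&(PS[...,2]<.3)&(S["d"]>0)&(hsv[...,2]<75)&(PS[...,0]>.5)&(PS[...,1]<.5)&(PS[...,1]>0)
L=PS[m];print(len(L),L.min(0),L.max(0))
# plane RANSAC
rng=np.random.default_rng(0);best=0
for _ in range(500):
    a=L[rng.choice(len(L),3,False)];n=np.cross(a[1]-a[0],a[2]-a[0]);k=np.linalg.norm(n)
    if k<1e-6: continue
    n/=k;i=abs((L-a[0])@n)<.002
    if i.sum()>best: best=i.sum();bi=i
c=L[bi].mean(0);n=np.linalg.svd(L[bi]-c,full_matrices=False)[2][2];print("lid plane",best,c,n)
# top body rect & mechanism
for nm,b in dict(box=(PT[...,2]>.03)&(PT[...,2]<.3)&(PT[...,1]<.3)&(PT[...,1]>-.05)&(PT[...,0]>.3)&(PT[...,0]<.75),mech=(PT[...,2]>.02)&(PT[...,2]<.1)&(PT[...,1]<.56)&(PT[...,1]>.32)&(PT[...,0]>.28)&(PT[...,0]<.55)).items():
    Q=PT[b];print(nm,len(Q),Q.min(0),Q.max(0))
    for lo,hi in [(.02,.04),(.04,.056),(.056,.075),(.03,.3),(.2,.3)]:
        R=Q[(Q[:,2]>lo)&(Q[:,2]<hi)]
        if len(R)>5: r=cv2.minAreaRect(R[:,:2].astype(np.float32));print(lo,hi,len(R),r,"maxz",R[:,2].max())
im=cv2.resize(T["im"][150:250,240:480],None,fx=3.3,fy=3.3,interpolation=cv2.INTER_CUBIC);cv2.imwrite("pics/c1.png",im[:,:,::-1])
E
```

```text
table z [ 0.5051  1.0685 -0.0007] [0.7189 0.2757 0.0003] [0.3679 0.0054 0.0014]
appliance [0.8721 0.642  0.1494] [0.8676 0.1246 0.1405] edges [0.8293 0.6734 0.0324] [0.824  0.1137 0.0829]
bystander_mug [0.7939 0.0319 0.0327]
tape [0.8045 0.3119 0.0164]
purple [0.7768 0.1889 0.0211]
can [0.7425 0.5414 0.0611]
batt [0.3392 0.3342 0.049 ]
spool [0.3362 0.2019 0.0232]
keys [0.4378 0.5869 0.006 ]
lid (385, 160) [0.6005 0.1973 0.2427] [44 52 58]
lid (400, 200) [0.6547 0.2035 0.123 ] [11 14 15]
lid (430, 205) [0.597 0.07  0.242] [45 53 59]
lid (450, 230) [0.6373 0.0536 0.1828] [12 14 16]
lid (470, 270) [0.6581 0.0084 0.1181] [12 14 15]
lid (480, 290) [ 0.6451 -0.0304  0.1163] [15 18 21]
lid (430, 230) [0.6544 0.1114 0.1232] [13 15 16]
7740 [0.581  0.0001 0.1   ] [1.6516 0.4978 0.2518]
lid plane 2337 [0.6453 0.1055 0.156 ] [0.9546 0.0065 0.298 ]
box 7251 [ 0.3245 -0.0318  0.03  ] [0.75   0.2252 0.2539]
0.02 0.04 3812 ((0.5349945425987244, 0.09595286101102829), (0.4204464554786682, 0.25036829710006714), 0.1605844497680664) maxz 0.03998873312795115
0.04 0.056 739 ((0.5373715758323669, 0.095977
[... 477 characters left out ...]
3303254246712), 89.77136993408203) maxz 0.25392871665508776
mech 1995 [0.3312 0.3288 0.021 ] [0.55   0.5266 0.0716]
0.02 0.04 329 ((0.43820542097091675, 0.43403178453445435), (0.20892679691314697, 0.17151688039302826), 5.523446559906006) maxz 0.03989273672256832
0.04 0.056 845 ((0.44617441296577454, 0.3544962406158447), (0.20723570883274078, 0.11799406260251999), 39.09539031982422) maxz 0.05599064563486311
0.056 0.075 821 ((0.5148244500160217, 0.4276766777038574), (0.16351105272769928, 0.09779322147369385), 67.75696563720703) maxz 0.07155743149932481
0.03 0.3 1916 ((0.4720163643360138, 0.38317152857780457), (0.2664264142513275, 0.1454971730709076), 47.65087127685547) maxz 0.07155743149932481
```

View pics/c1.png

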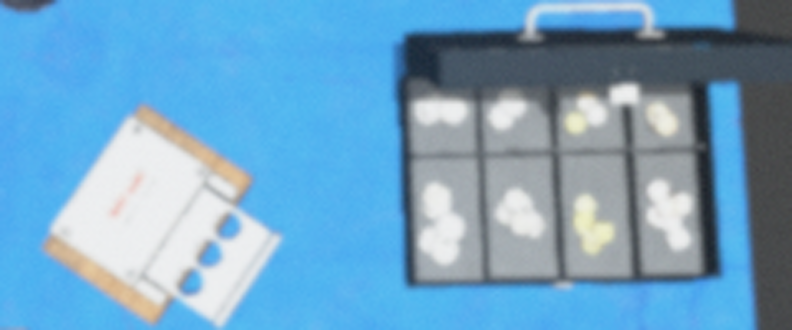

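The crop shows the box front edge running from (364,236) to (458,234) in full-image pixels. The slide plate edge runs from (325,222) to (307,248).

Run:
```python
from h import *
np.set_printoptions(precision=4,suppress=True)
T=np.load("top0.npz");S=np.load("scene0.npz")
PT=cloud("top",T["d"]);PS=cloud("scene",S["d"])
print("box front", ray("top",[(364.2,235.8),(457.6,233.6)],.064))
a=ray("top",[(324.8,221.8),(306.7,248.5)],.053);print("plate",a,np.linalg.norm(a[0]-a[1]));d=a[0]-a[1];print("push dir",np.degrees(np.arctan2(d[0],-d[1])))
# depth-based front rim of box
m=(PT[...,2]>.045)&(PT[...,2]<.075)&(PT[...,1]>-.03)&(PT[...,1]<.22)&(PT[...,0]>.4)&(PT[...,0]<.56)
Q=PT[m];print("rim x",np.percentile(Q[:,0],[1,5,50]),"y",np.percentile(Q[:,1],[1,99]))
# lid profile by height, both views
for nm,P in (("T",PT),("S",PS)):
    m=(P[...,2]>.1)&(P[...,2]<.27)&(P[...,0]>.5)&(P[...,0]<.75)&(P[...,1]<.23)&(P[...,1]>-.04)
    Q=P[m];print(nm,"y",np.percentile(Q[:,1],[1,99]))
    for z in np.arange(.1,.26,.02):
        R=Q[abs(Q[:,2]-z)<.006]
        if len(R)>3: print(round(z,2),len(R),np.percentile(R[:,0],[2,50,98]))
# mech: rows of white slab edges -> wood block / chute top
w=(T["im"].astype(int).min(-1)>150);w&=(PT[...,0]>.35)&(PT[...,0]<.56)&(PT[...,1]>.29)&(PT[...,1]<.54)
c=max(cv2.findContours(w.astype(np.uint8),0,1)[0],key=cv2.contourArea);print(cv2.minAreaRect(c),cv2.approxPolyDP(c,3,True)[:,0])
```

```text
box front [[ 0.4667  0.2238  0.064 ]
 [ 0.4667 -0.0279  0.064 ]]
plate [[0.5073 0.3277 0.053 ]
 [0.4368 0.3782 0.053 ]] 0.0867623242429658
push dir 54.40447675505368
rim x [0.4637 0.4652 0.4998] y [-0.0294  0.2187]
T y [-0.0301  0.224 ]
0.1 18 [0.6467 0.6636 0.6649]
0.12 36 [0.6475 0.6589 0.6608]
0.14 34 [0.6292 0.6528 0.6547]
0.16 67 [0.6213 0.6471 0.66  ]
0.18 52 [0.6176 0.6404 0.6429]
0.2 50 [0.6098 0.6348 0.6367]
0.22 57 [0.605  0.6286 0.6307]
0.24 728 [0.5868 0.6009 0.6235]
S y [-0.0316  0.2252]
0.1 179 [0.6343 0.661  0.6627]
0.12 367 [0.6293 0.6559 0.6587]
0.14 403 [0.6232 0.6495 0.6524]
0.16 392 [0.6172 0.6437 0.6466]
0.18 419 [0.6111 0.6377 0.6405]
0.2 121 [0.6038 0.6166 0.6317]
0.22 99 [0.5983 0.6086 0.6274]
0.24 1480 [0.5849 0.5994 0.6123]
((289.9230651855469, 220.1153564453125), (60.462318420410156, 51.30976104736328), 33.690067291259766) [[265 204]
 [253 225]
 [284 247]
 [294 240]
 [307 248]
 [324 223]
 [311 212]
 [312 204]]
```

Request:
play_rows(moves=[[[0, 0, -0.3], [0, 0, -0.04]], [[0, 0, -0.6], [0, 0, -0.08]], [[0, 0, -0.85], [0, 0, -0.121]], [[0, 0, -0.85], [0, 0, -0.121]], [[0, 0, -0.85], [0, 0, -0.121]]], jaw=0, force=20)

```text
time: 0.6
ee_pos: [0.2226, 0.5575, 0.3596]
tool_rot: [[-1.0, 0.0, 0.001], [0.0, 1.0, 0.002], [-0.001, 0.002, -1.0]]
force: [0.6, -0.7, -0.9]
gripper_width: 0.0123
gripper_force: 0.0
```

Request:
play_rows(moves=[[[-0.2, -0.19, 0], [0, 0, 0]], [[-0.4, -0.38, 0], [0, 0, 0]], [[-0.6, -0.57, 0], [0, 0, 0]], [[-0.8, -0.77, 0], [0, 0, 0]], [[-0.8, -0.77, 0], [0, 0, 0]]])

```text
time: 1.1
ee_pos: [0.3455, 0.4385, 0.3564]
tool_rot: [[-1.0, 0.007, -0.001], [0.007, 1.0, -0.004], [0.001, -0.004, -1.0]]
force: [0.3, 0.3, -0.4]
gripper_width: 0.0
gripper_force: 0.0
```

Request:
play_rows(moves=[[[-0.2, -0.19, 0], [0, 0, 0]], [[-0.4, -0.38, 0], [0, 0, 0]], [[-0.6, -0.57, 0], [0, 0, 0]], [[-0.8, -0.77, 0], [0, 0, 0]], [[-0.8, -0.77, 0], [0, 0, 0]]])

```text
time: 1.6
ee_pos: [0.4651, 0.3233, 0.3558]
tool_rot: [[-1.0, 0.006, -0.003], [0.006, 1.0, -0.004], [0.003, -0.004, -1.0]]
force: [-0.2, 0.3, -0.5]
gripper_width: -0.0003
gripper_force: 0.0
```

Request:
play_rows(moves=[[[-0.2, -0.19, 0], [0, 0, 0]], [[-0.4, -0.38, 0], [0, 0, 0]], [[-0.6, -0.57, 0], [0, 0, 0]], [[-0.8, -0.76, 0], [0, 0, 0]], [[-0.8, -0.76, 0], [0, 0, 0]]])

```text
time: 2.1
ee_pos: [0.5848, 0.2098, 0.3548]
tool_rot: [[-1.0, 0.005, -0.005], [0.005, 1.0, -0.003], [0.005, -0.003, -1.0]]
force: [0.8, 0.9, -0.4]
gripper_width: 0.0001
gripper_force: 0.0
```

Request:
play_rows(moves=[[[-0.2, -0.19, 0], [0, 0, 0]], [[-0.4, -0.38, 0], [0, 0, 0]], [[-0.6, -0.57, 0], [0, 0, 0]], [[-0.8, -0.75, 0], [0, 0, 0]], [[-0.8, -0.75, 0], [0, 0, 0]], [[-0.8, -0.75, 0], [0, 0, 0]]])

```text
time: 2.7
ee_pos: [0.7029, 0.1009, 0.3555]
tool_rot: [[-1.0, -0.0, -0.005], [-0.0, 1.0, 0.0], [0.005, 0.0, -1.0]]
force: [-0.5, -0.1, 0.3]
gripper_width: 0.0003
gripper_force: 0.0
```

Request:
play_rows(moves=[[[0, 0, 0.2], [0, 0, 0]], [[0, 0, 0.45], [0, 0, 0]], [[0, 0, 0.7], [0, 0, 0]], [[0, 0, 0.9], [0, 0, 0]], [[0, 0, 0.9], [0, 0, 0]]])

```text
time: 3.2
ee_pos: [0.6993, 0.1022, 0.2179]
tool_rot: [[-1.0, -0.003, -0.01], [-0.003, 1.0, -0.0], [0.01, -0.0, -1.0]]
force: [0.6, -0.1, -0.3]
gripper_width: -0.0005
gripper_force: 0.0
```

Run:
```python
from h import *
im,d=get_image("scene");cv2.imwrite("pics/s1.png",im[:,:,::-1])
s=read_state();print(s["ee_pos"],s["force"],s["q"])
H=np.array([.6525,.064])
C=lambda t,r=.155:H+r*np.array([-np.cos(t),np.sin(t)])+.027*np.array([np.sin(t),np.cos(t)])+[.011,0]
for t in np.arange(1.27,-.05,-.1): print(round(t,2),C(t).round(4))
```

```text
[0.70034279 0.10193778 0.22192138] [-0.57550581  0.50119302 -0.08361562] [ 5.51503416e+00  2.29199698e+01  5.09339043e+01  2.77202173e-02
  1.06419638e+02 -8.46176281e+01]
1.27 [0.6434 0.22  ]
1.17 [0.6279 0.2173]
1.07 [0.6128 0.2129]
0.97 [0.5982 0.2071]
0.87 [0.5842 0.1999]
0.77 [0.571  0.1913]
0.67 [0.5588 0.1814]
0.57 [0.5476 0.1704]
0.47 [0.5375 0.1583]
0.37 [0.5288 0.1452]
0.27 [0.5213 0.1314]
0.17 [0.5153 0.1168]
0.07 [0.5108 0.1018]
-0.03 [0.5078 0.0863]
```

View pics/s1.png

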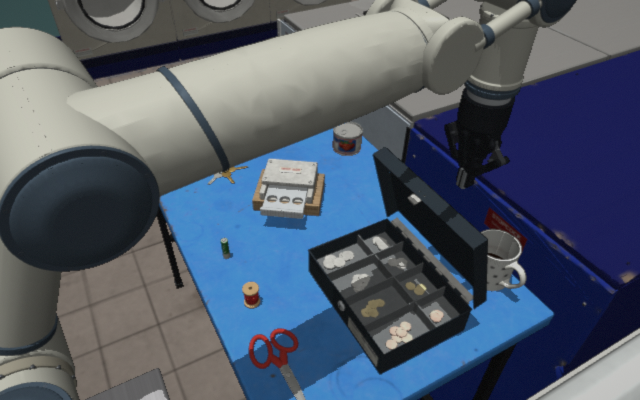

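The picture shows the closed fingers behind the upright lid at (463,180), with the forearm clear above it.

Request:
play_rows(moves=[[[0.1, 0, 0], [0, 0, 0]], [[0.2, 0, 0], [0, 0, 0]], [[0.29, 0, 0], [0, 0, 0]], [[0.34, 0, 0.005], [0, 0, 0]], [[0.38, 0, 0.01], [0, 0, 0]], [[0.42, 0, 0.015], [0, 0, 0]], [[0.46, 0, 0.025], [0, 0, 0]], [[0.5, 0, 0.035], [0, 0, 0]]])

```text
time: 4.05
ee_pos: [0.628, 0.1, 0.2195]
tool_rot: [[-1.0, -0.0, 0.003], [-0.0, 1.0, 0.0], [-0.003, 0.0, -1.0]]
force: [2.8, -0.3, 4.0]
gripper_width: -0.0001
gripper_force: 1.7
```

Request:
play_rows(moves=[[[0.04, 0, 0.012], [0, 0, 0]], [[0.08, 0, 0.024], [0, 0, 0]], [[0.13, 0, 0.043], [0, 0, 0]], [[0.18, 0, 0.063], [0, 0, 0]], [[0.225, 0, 0.087], [0, 0, 0]], [[0.27, 0, 0.111], [0, 0, 0]], [[0.315, 0, 0.139], [0, 0, 0]], [[0.36, 0, 0.168], [0, 0, 0]]])

```text
time: 4.85
ee_pos: [0.5728, 0.0998, 0.1928]
tool_rot: [[-1.0, -0.0, -0.001], [-0.0, 1.0, -0.0], [0.001, -0.0, -1.0]]
force: [0.0, 0.9, 2.8]
gripper_width: 0.0001
gripper_force: 1.3
```

Request:
play_rows(moves=[[[0.04, 0, 0.033], [0, 0, 0]], [[0.08, 0, 0.066], [0, 0, 0]], [[0.12, 0, 0.102], [0, 0, 0]], [[0.155, 0, 0.139], [0, 0, 0]], [[0.19, 0, 0.18], [0, 0, 0]], [[0.223, 0, 0.22], [0, 0, 0]], [[0.253, 0, 0.263], [0, 0, 0]], [[0.281, 0, 0.307], [0, 0, 0]]])

```text
time: 5.65
ee_pos: [0.5309, 0.0999, 0.1465]
tool_rot: [[-1.0, -0.0, -0.0], [-0.0, 1.0, -0.0], [0.0, -0.0, -1.0]]
force: [-0.3, -0.6, 2.5]
gripper_width: -0.0001
gripper_force: 0.9
```

Request:
play_rows(moves=[[[0.026, 0, 0.046], [0, 0, 0]], [[0.05, 0, 0.092], [0, 0, 0]], [[0.071, 0, 0.14], [0, 0, 0]], [[0.09, 0, 0.189], [0, 0, 0]], [[0.1, 0, 0.22], [0, 0, 0]], [[0.11, 0, 0.25], [0, 0, 0]], [[0.117, 0, 0.275], [0, 0, 0]], [[0.12, 0, 0.29], [0, 0, 0]]])

```text
time: 6.45
ee_pos: [0.5133, 0.0998, 0.1034]
tool_rot: [[-1.0, -0.0, -0.0], [-0.0, 1.0, 0.0], [0.0, 0.0, -1.0]]
force: [-1.4, 0.2, 1.4]
gripper_width: -0.0001
gripper_force: 0.7
```

Request:
play_rows(moves=[[[0, 0, 0.012], [0, 0, 0]], [[0, 0, 0.024], [0, 0, 0]], [[0, 0, 0.036], [0, 0, 0]], [[0, 0, 0.048], [0, 0, 0]], [[0, 0, 0.058], [0, 0, 0]], [[0, 0, 0.066], [0, 0, 0]], [[0, 0, 0.074], [0, 0, 0]], [[0, 0, 0.08], [0, 0, 0]]])

```text
time: 7.25
ee_pos: [0.5134, 0.0999, 0.0917]
tool_rot: [[-1.0, -0.0, -0.0], [-0.0, 1.0, 0.0], [0.0, 0.0, -1.0]]
force: [-0.5, -0.1, 1.7]
gripper_width: 0.0002
gripper_force: 0.6
```

Request:
play_rows(moves=[[[0, 0, 0.007], [0, 0, 0]], [[0, 0, 0.013], [0, 0, 0]], [[0, 0, 0.02], [0, 0, 0]], [[0, 0, 0.02], [0, 0, 0]]])

```text
time: 7.65
ee_pos: [0.5135, 0.0999, 0.0908]
tool_rot: [[-1.0, -0.0, 0.001], [-0.0, 1.0, 0.0], [-0.001, 0.0, -1.0]]
force: [-6.6, -1.2, 10.1]
gripper_width: 0.0
gripper_force: 5.1
```

Request:
play_rows(moves=[[[0, 0, -0.1], [0, 0, 0]], [[0, 0, -0.35], [0, 0, -0.04]], [[0, 0, -0.6], [0, 0, -0.085]], [[0, 0, -0.6], [0, 0, -0.13]], [[0, 0, -0.6], [0, 0, -0.175]], [[0, 0, -0.6], [0, 0, -0.22]], [[0, 0, -0.6], [0, 0, -0.265]], [[0, 0, -0.6], [0, 0, -0.302]]])

```text
time: 8.45
ee_pos: [0.5138, 0.0999, 0.1794]
tool_rot: [[-0.578, -0.816, 0.001], [-0.816, 0.578, 0.0], [-0.001, -0.001, -1.0]]
force: [0.3, -0.4, -0.0]
gripper_width: -0.0002
gripper_force: 0.0
```

Run:
```python
from h import *
np.set_printoptions(precision=4,suppress=True)
s=read_state();R=s["tool_rot"];p=s["ee_pos"];print(p,R)
im,d=get_image("top");P=cloud("top",d);np.savez("top1.npz",im=im,d=d);cv2.imwrite("pics/t1.png",im[:,:,::-1])
for u,v in [(375,190),(445,190),(375,225),(445,225),(410,225)]: print("lid z",P[v,u])
t=np.array([.472,.353,0])-.045*np.array([.582,.813,0]);t[2]=p[2]
print("to",t,(R.T@(t-p))/.15)
```

```text
[0.5138 0.0999 0.1794] [[-0.578  -0.8161  0.001 ]
 [-0.8161  0.578   0.0001]
 [-0.0006 -0.0007 -1.    ]]
lid z [0.5858 0.1941 0.0908]
lid z [0.5171 0.1666 0.5432]
lid z [0.4932 0.1984 0.093 ]
lid z [0.4764 0.0957 0.3279]
lid z [0.4913 0.1057 0.0893]
to [0.4458 0.3164 0.1794] [-0.9163  1.204  -0.0003]
```

View pics/t1.png

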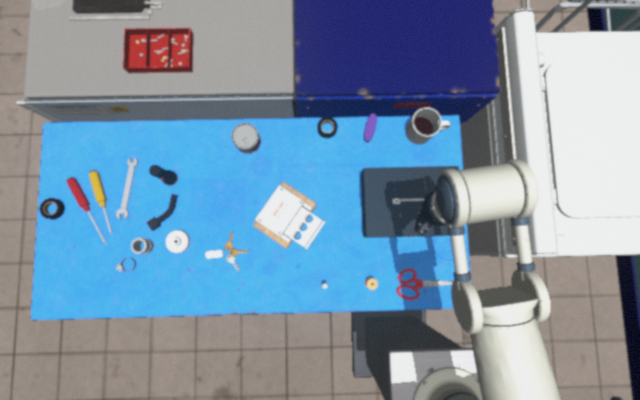

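The lid is flat at z ≈ 0.091 and the box front (363–440, row 236) has not moved. Next is the slide.

Request:
play_rows(moves=[[[-0.2, 0.25, 0], [0, 0, 0]], [[-0.4, 0.5, 0], [0, 0, 0]], [[-0.6, 0.75, 0], [0, 0, 0]], [[-0.75, 0.95, 0], [0, 0, 0]], [[-0.9, 0.95, 0], [0, 0, 0]], [[-0.9, 0.95, 0], [0, 0, 0]]])

```text
time: 9.1
ee_pos: [0.4763, 0.295, 0.1786]
tool_rot: [[-0.582, -0.813, 0.0], [-0.813, 0.582, 0.001], [-0.001, 0.0, -1.0]]
force: [-1.0, -1.0, 0.2]
gripper_width: 0.0
gripper_force: 0.0
```

Request:
play_rows(moves=[[[-0.016, 0.15, 0], [0, 0, 0]], [[-0.016, 0.25, 0], [0, 0, 0]], [[-0.016, 0.25, 0], [0, 0, 0]], [[-0.016, 0.25, 0], [0, 0, 0]]])

```text
time: 9.5
ee_pos: [0.4473, 0.3159, 0.1791]
tool_rot: [[-0.583, -0.813, 0.001], [-0.813, 0.583, -0.0], [-0.0, -0.001, -1.0]]
force: [0.3, -0.1, 0.0]
gripper_width: 0.0
gripper_force: 0.0
```

Run:
```python
from h import *
np.set_printoptions(precision=4,suppress=True)
s=read_state();c=camera_info("wrist");print(s["ee_pos"],s["tool_rot"]);print(c["origin"],c["rotation"])
im,d=get_image("wrist");np.savez("w0.npz",im=im,d=d,o=c["origin"],r=c["rotation"]);cv2.imwrite("pics/w0.png",im[:,:,::-1])
```

```text
[0.4473 0.3159 0.1791] [[-0.5827 -0.8127  0.0009]
 [-0.8127  0.5827 -0.0001]
 [-0.0004 -0.0008 -1.    ]]
[0.4031 0.2521 0.3218] [[-0.8126  0.5544  0.1798]
 [ 0.5829  0.7736  0.2488]
 [-0.0012  0.3069 -0.9517]]
```

View pics/w0.png

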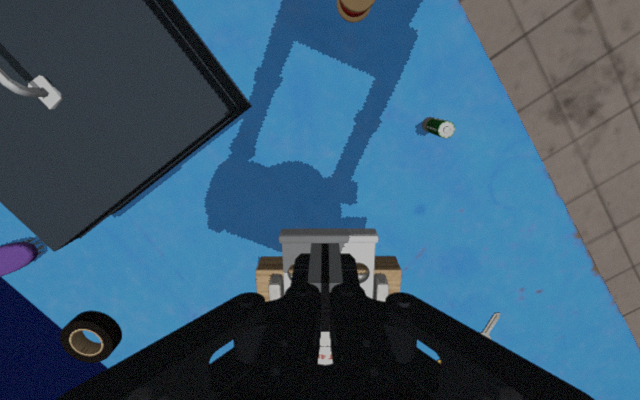

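The wrist view shows the slide plate at columns 281–377, rows 230–241, centred on the fingers (about 325) and square to them.

Run:
```python
from h import *
np.set_printoptions(precision=4,suppress=True)
w=np.load("w0.npz");c=camera_info("wrist");p=read_state()["ee_pos"]
a=ray("wrist",[(281,230.5),(377,230.5),(258,258),(399,258)],.053,c);a[2:]=ray("wrist",[(258,258),(399,258)],.032,c)
print(a,np.linalg.norm(a[0]-a[1]));d=a[0]-a[1];yaw=np.arctan2(-d[0],d[1]);print(np.degrees(yaw)%180)
u=np.array([np.cos(yaw),np.sin(yaw)]);u=u*np.sign(u[1]);n=np.array([-u[1],u[0]])
m=a[:2,:2].mean(0);b=a[2:,:2].mean(0);print("plate mid",m,"rel tcp along,lat",(m-p[:2])@u,(m-p[:2])@n,"block front ahead of plate",(b-m)@u,(b-m)@n)
g=w["im"].astype(int).mean(2);print(g[222:246,329].astype(int)); print(g[236,270:290].astype(int),g[236,368:388].astype(int))
```

```text
[[0.5048 0.3252 0.053 ]
 [0.4344 0.3757 0.053 ]
 [0.5499 0.3411 0.032 ]
 [0.4352 0.4233 0.032 ]] 0.08655529840796967
54.34910437974088
plate mid [0.4696 0.3504] rel tcp along,lat 0.04103941152507847 0.0022590637150951046 block front ahead of plate 0.03918676284525398 -0.00013188834219100246
[ 86  85  84  84  86  85  78  74  68  72  75  67  70  86 112 120 122 121
 118 121 113  66  54  52]
[ 80  82  82  84  80  84  80  83  82  94  96 103 100 102 102 104 102  98
 101 104] [165 162 164 164 165 162 162 162 163 149 129 128 124 124 125 127 128 128
 127 123]
```

Request:
play_rows(moves=[[[0, 0.015, 0.25], [0, 0, 0]], [[0, 0.015, 0.5], [0, 0, 0]], [[0, 0.015, 0.75], [0, 0, 0]], [[0, 0.015, 0.87], [0, 0, 0]], [[0, 0.015, 0.925], [0, 0, 0]], [[0, 0.015, 0.925], [0, 0, 0]]])

```text
time: 10.15
ee_pos: [0.4452, 0.3168, 0.0391]
tool_rot: [[-0.583, -0.812, -0.002], [-0.812, 0.583, -0.001], [0.002, 0.001, -1.0]]
force: [0.3, -0.4, 1.5]
gripper_width: -0.0001
gripper_force: 0.0
```

Request:
play_rows(moves=[[[-0.05, 0, 0], [0, 0, 0]], [[-0.1, 0, 0], [0, 0, 0]], [[-0.14, 0, 0], [0, 0, 0]], [[-0.18, 0, 0], [0, 0, 0]], [[-0.21, 0, 0], [0, 0, 0]], [[-0.24, 0, 0], [0, 0, 0]], [[-0.26, 0, 0], [0, 0, 0]], [[-0.28, 0, 0], [0, 0, 0]]])

```text
time: 10.95
ee_pos: [0.4698, 0.3519, 0.04]
tool_rot: [[-0.582, -0.813, -0.0], [-0.813, 0.582, -0.0], [0.0, 0.0, -1.0]]
force: [-1.1, -1.0, 0.7]
gripper_width: 0.0002
gripper_force: 0.4
```

Request:
play_rows(moves=[[[-0.01, 0, 0], [0, 0, 0]], [[-0.02, 0, 0], [0, 0, 0]], [[-0.03, 0, 0], [0, 0, 0]], [[-0.04, 0, 0], [0, 0, 0]], [[-0.05, 0, 0], [0, 0, 0]], [[-0.06, 0, 0], [0, 0, 0]], [[-0.07, 0, 0], [0, 0, 0]], [[-0.08, 0, 0], [0, 0, 0]]])

```text
time: 11.75
ee_pos: [0.4768, 0.3617, 0.04]
tool_rot: [[-0.582, -0.813, -0.0], [-0.813, 0.582, -0.0], [0.0, 0.0, -1.0]]
force: [-0.7, -0.6, -0.3]
gripper_width: -0.0001
gripper_force: 0.4
```

Run:
```python
from h import *
np.set_printoptions(precision=4,suppress=True)
im,d=get_image("scene");cv2.imwrite("pics/s2.png",cv2.resize(im[120:250,200:380],None,fx=4,fy=4,interpolation=cv2.INTER_CUBIC)[:,:,::-1])
s=read_state();print(s["ee_pos"],s["force"])
```

```text
[0.4769 0.3618 0.04  ] [ 0.508  -0.7234  0.3012]
```

View pics/s2.png

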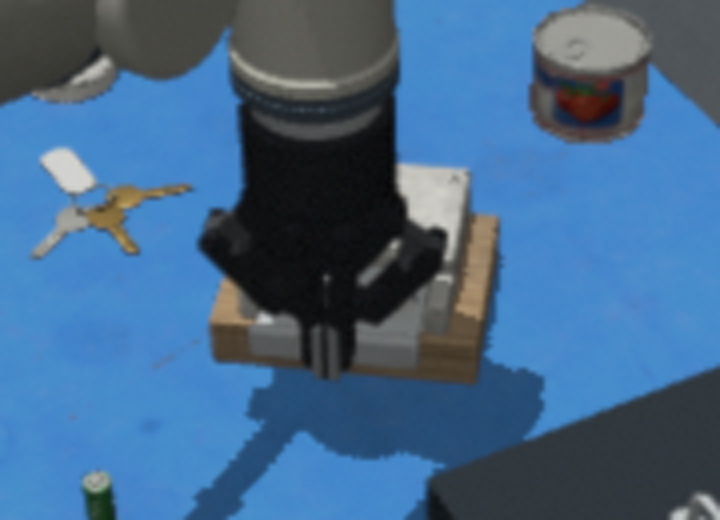

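The fingertips are on the plate at crop (328,350) and the block has not moved.

Request:
play_rows(moves=[[[-0.01, 0, 0], [0, 0, 0]], [[-0.02, 0, 0], [0, 0, 0]], [[-0.03, 0, 0], [0, 0, 0]], [[-0.03, 0, 0], [0, 0, 0]]])

```text
time: 12.2
ee_pos: [0.4796, 0.3654, 0.0401]
tool_rot: [[-0.582, -0.813, 0.0], [-0.813, 0.582, 0.0], [-0.0, -0.0, -1.0]]
force: [0.6, -0.0, -0.4]
gripper_width: 0.0002
gripper_force: 0.0
```

Request:
play_rows(moves=[[[-0.007, 0, 0], [0, 0, 0]], [[-0.013, 0, 0], [0, 0, 0]], [[-0.013, 0, 0], [0, 0, 0]]])

```text
time: 12.5
ee_pos: [0.4807, 0.3669, 0.0401]
tool_rot: [[-0.582, -0.813, 0.0], [-0.813, 0.582, 0.0], [-0.0, -0.0, -1.0]]
force: [-1.0, 0.2, 0.0]
gripper_width: 0.0
gripper_force: 0.1
```

Request:
play_rows(moves=[[[-0.007, 0, 0], [0, 0, 0]], [[-0.013, 0, 0], [0, 0, 0]], [[-0.013, 0, 0], [0, 0, 0]]])

```text
time: 12.8
ee_pos: [0.4818, 0.3685, 0.0401]
tool_rot: [[-0.582, -0.813, 0.0], [-0.813, 0.582, 0.0], [-0.0, -0.0, -1.0]]
force: [-0.7, -1.0, -0.4]
gripper_width: 0.0002
gripper_force: 0.1
```

Request:
play_rows(moves=[[[-0.007, 0, 0], [0, 0, 0]], [[-0.013, 0, 0], [0, 0, 0]], [[-0.013, 0, 0], [0, 0, 0]]])

```text
time: 13.1
ee_pos: [0.4829, 0.3701, 0.04]
tool_rot: [[-0.582, -0.813, 0.0], [-0.813, 0.582, 0.0], [-0.0, -0.0, -1.0]]
force: [0.5, -0.4, -0.0]
gripper_width: -0.0003
gripper_force: 0.1
```

Request:
play_rows(moves=[[[-0.007, 0, 0], [0, 0, 0]], [[-0.013, 0, 0], [0, 0, 0]], [[-0.013, 0, 0], [0, 0, 0]]])

```text
time: 13.4
ee_pos: [0.484, 0.3717, 0.04]
tool_rot: [[-0.582, -0.813, 0.0], [-0.813, 0.582, 0.0], [-0.0, -0.0, -1.0]]
force: [0.1, 0.1, -0.4]
gripper_width: -0.0002
gripper_force: 0.1
```

Request:
play_rows(moves=[[[-0.007, 0, 0], [0, 0, 0]], [[-0.013, 0, 0], [0, 0, 0]], [[-0.013, 0, 0], [0, 0, 0]]])

```text
time: 13.7
ee_pos: [0.4851, 0.3733, 0.04]
tool_rot: [[-0.582, -0.813, 0.0], [-0.813, 0.582, 0.0], [-0.0, 0.0, -1.0]]
force: [-1.3, -0.4, -0.4]
gripper_width: 0.0
gripper_force: 0.1
```

Run:
```python
from h import *
np.set_printoptions(precision=4,suppress=True)
s=read_state();print(s["ee_pos"],s["force"])
im,d=get_image("scene");cv2.imwrite("pics/s3.png",cv2.resize(im[120:250,200:380],None,fx=4,fy=4,interpolation=cv2.INTER_CUBIC)[:,:,::-1])
```

```text
[0.4851 0.3733 0.04  ] [-1.2558 -0.4342 -0.3974]
```

View pics/s3.png

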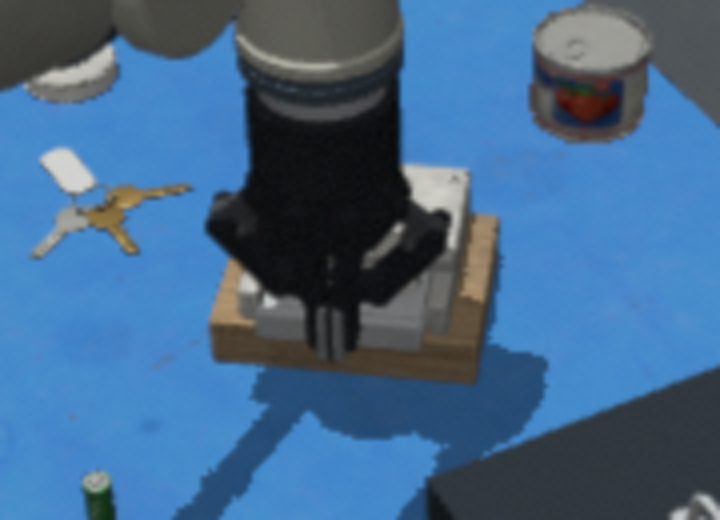

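The plate is nearly level with the chute front, and the block is unmoved (corner still at crop (475,380)).

Request:
play_rows(moves=[[[-0.007, 0, 0], [0, 0, 0]], [[-0.013, 0, 0], [0, 0, 0]], [[-0.013, 0, 0], [0, 0, 0]]])

```text
time: 14.05
ee_pos: [0.4855, 0.3738, 0.04]
tool_rot: [[-0.583, -0.813, -0.002], [-0.813, 0.583, -0.002], [0.003, 0.0, -1.0]]
force: [-5.2, -5.4, 3.7]
gripper_width: -0.0001
gripper_force: 3.4
```

Request:
play_rows(moves=[[[-0.004, 0, 0], [0, 0, 0]], [[-0.008, 0, 0], [0, 0, 0]], [[-0.008, 0, 0], [0, 0, 0]]])

```text
time: 14.35
ee_pos: [0.4855, 0.3738, 0.04]
tool_rot: [[-0.583, -0.813, -0.004], [-0.813, 0.583, -0.004], [0.006, 0.001, -1.0]]
force: [-7.3, -7.6, 6.0]
gripper_width: -0.0001
gripper_force: 5.8
```

Request:
play_rows(moves=[[[-0.004, 0, 0], [0, 0, 0]], [[-0.008, 0, 0], [0, 0, 0]], [[-0.008, 0, 0], [0, 0, 0]]])

```text
time: 14.65
ee_pos: [0.4864, 0.3748, 0.04]
tool_rot: [[-0.583, -0.813, -0.004], [-0.813, 0.583, -0.004], [0.006, 0.0, -1.0]]
force: [-7.4, -8.5, 6.4]
gripper_width: 0.0
gripper_force: 5.6
```

The slide hit its stop, and the last step moved the block about 1 mm, so I'm backing off.

Request:
play_rows(moves=[[[0.05, 0, 0], [0, 0, 0]], [[0.15, 0, 0], [0, 0, 0]], [[0.3, 0, 0], [0, 0, 0]], [[0.3, 0, -0.25], [0, 0, 0]], [[0.3, 0, -0.5], [0, 0, 0]], [[0.3, 0, -0.8], [0, 0, 0]], [[0.3, 0, -1], [0, 0, 0]], [[0.3, 0, -1], [0, 0, 0]]])

```text
time: 15.45
ee_pos: [0.4632, 0.3414, 0.1969]
tool_rot: [[-0.582, -0.813, 0.009], [-0.813, 0.582, 0.007], [-0.011, -0.004, -1.0]]
force: [-0.2, -0.9, 0.4]
gripper_width: 0.0
gripper_force: 0.0
```

Request:
play_rows(moves=[[[0.2, 0.2, -0.3], [0, 0, 0]], [[0.5, 0.4, -0.5], [0, 0, 0]], [[0.7, 0.6, -0.5], [0, 0, 0]], [[0.7, 0.7, -0.5], [0, 0, 0]], [[0.7, 0.7, -0.5], [0, 0, 0]]])

```text
time: 15.95
ee_pos: [0.3128, 0.3165, 0.2663]
tool_rot: [[-0.58, -0.815, 0.002], [-0.815, 0.58, 0.003], [-0.004, 0.0, -1.0]]
force: [0.6, 0.3, 0.4]
gripper_width: 0.0
gripper_force: 0.0
```

Run:
```python
from h import *
np.set_printoptions(precision=4,suppress=True)
s=read_state();print(s["ee_pos"],s["force"],s["time"])
im,d=get_image("scene");P=cloud("scene",d)
i2,d2=get_image("top")
cv2.imwrite("pics/f.png",np.vstack([im[100:390,180:580],cv2.resize(i2[150:300,230:480],(400,240))])[:,:,::-1])
for u,v in [(360,260),(400,340),(440,300),(400,230)]: print(P[v,u])
```

```text
[0.3128 0.3165 0.2663] [0.6031 0.3307 0.4224] 15.95
[0.5228 0.135  0.0885]
[ 0.4907 -0.0308  0.0865]
[ 0.5921 -0.0019  0.0896]
[0.6303 0.1627 0.0889]
```

View pics/f.png

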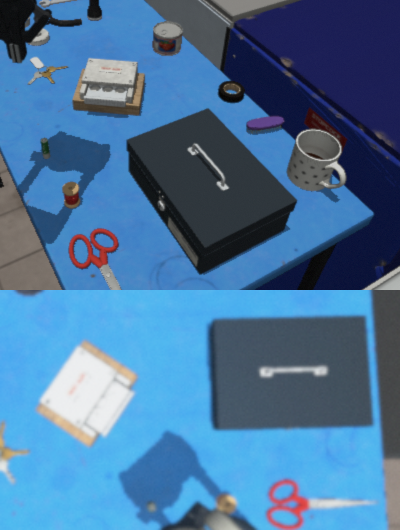

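The lid lies flat and shut, the slide is in at its stop, the bystanders are in place, and the arm is clear.

```bash
python3 -c "
from bench import *
print(close_job())"
```

```text
the job is handed in; nothing more can be done
None
```

I shut the cash box lid and pushed the coin slide in to its stop, nudging the coin mechanism about 1 mm at the end; the bystanders were left alone and the job is handed in.

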